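# Load two open moulds into the spring magazine

### The arm

A 7-joint arm with a two-finger parallel gripper is mounted at the origin on a cart in front of the work surface, level with it; the furniture and walls round the work are solid. World frame = base frame: x ahead of the robot, y to its left, z up, the work surface at z = 0. Lengths are in m, angles in rad, forces in N, time in s.
With the tool pointing down it reaches from about 0.35 to 0.9 m from the base axis. Payload 19.9 kg.
Tool frame: the origin (TCP) lies between the finger pads; the fingertips stand 19 mm ahead of it and the grasp point (between the pads) is the TCP; z points along the fingers, y is the direction in which the jaws open and shut (so a half turn about z gives the same grasp; the last joint's range is limited). The gripper opens to 94 mm and grips with 3 to 60 N. Pads are 16 mm wide; open, the fingers measure 119 mm over their backs; the gripper's body (75 mm by 177 mm) begins 78 mm behind the grasp point.
Start: joints at [1.129, 0.417, -0.01, 1.614, 0.005, 1.111, -0.053], TCP at [0.244, -0.575, 0.224] pointing down, gripper open.
Joint ranges: [-2.81, 2.81], [-0.39, 2.02], [-1.27, 1.25], [0.06, 2.57], [-1.19, 4.33], [0.19, 2], [-2.82, 2.82]. Speed limits (rad/s): [1.89, 1.89, 2.39, 2.39, 3.01, 3.01, 3.01].

### API

Orientations are given as a 3x3 rotation matrix whose columns are the frame's x, y, z axes.
In Python, from rig import robot gives the robot as it stands. Calls block until the motion is done:
- robot.move_ptp(position, orientation): joint-space move of the TCP to a pose.
- robot.move_linear(position, velocity=0.15, frame=None, threshold=None): straight line of the TCP; frame=None keeps the orientation; velocity is the mean speed in m/s. With threshold (N) it stops when the force on the tool has changed by that much, and returns True; else False.
- robot.goto_joints(angles): joint-space move.
- robot.gripper_to(opening): finger opening in m; the grip force is fixed at half the most; returns when the fingers have stopped.
- robot.pause(seconds).
- robot.ik(position, orientation): joint angles nearest the present ones, or None.
- robot.get_state(): the state.
- robot.grab_frame(name): name is "scene" or "top"; returns the picture (420x560x3 uint8, red, green, blue); there is no depth.
- robot.camera_info(name): a dict with "fx", "fy", "cx", "cy" (pixels), "rvec" (rotation vector, rad) and "tvec" (3), from world to camera coordinates, as OpenCV has them. Camera axes: x right, y down, z forward; pixel columns grow to the right and rows downward; lengths in m; the calibration is good to about 2 mm. A picture is of the moment at which its call begins. camera_info takes no time and is no camera call.
A pose or a line that the arm cannot do raises robot.PlanningError and nothing moves.
- robot.sign_off(): hands the job in, once; it reports no verdict.
The state is a dict: "time": time; "qpos": joint angles; "joint_vel": joint speeds; "effort": joint torques, N m; "ee_pos": TCP position; "tool_rot": TCP orientation; "force": force on the tool from outside, world axes, zero at the start; "moment": the same for the moment, N m; "opening": finger opening in m.
Only numpy, scipy, OpenCV 4.12 (cv2) and the standard library are available. Lean on these libraries where they do the work, as an engineer would, in place of code of your own. Each camera call takes 0.05 s, during which the arm holds its last target. There are 200 camera calls.

### The job

Load the two open (tray-shaped) moulds into the spring magazine, lengthwise between its corner guides, one at a time: push the first down against the sprung platform until it snaps under both spring bolts, then push the second down on top of it until that one snaps under the bolts as well. Leave the solid mould block where it lies.

Things in the scene. Friction and masses are not known exactly. Their poses are not given: they have to be found in the camera images.
- magazine: fixed aluminium spring magazine, base plate 200 x 98 mm, origin at the centre of its underside, z up, x along its length. Four corner angles guide the pile: inside 116 mm (x) by 72 mm (y), straight up to z = 136 mm. Both long sides are open for |x| < 43 mm, so fingers may hold a mould by its long sides all the way down. Grey bolt housings at both ends to |x| = 98 mm, z = 145 mm
- magazine_mouth (a point): centre of the magazine's mouth, 146 mm above its underside, at the top of the guide lips, which flare outward 5 mm to each side over the last 10 mm
- magazine_seat (a point): where the underside centre of the uppermost mould is once it is seated: 81 mm above the magazine's underside (the mould below it then has its underside at about 47 mm). Push a mould about 4 to 7 mm deeper than this; the bolts snap out over its rim, and when let go it springs back up against their undersides
- platform (a joint): travel in m, downward, of the sprung steel platform (100 x 54 mm) inside the guides: 0 = empty, its top 96 mm above the magazine's underside; about 0.015 with one open mould under the bolts, 0.049 with two; stop at 0.060. Spring 130 N/m; it lifts the pile against the bolts with about 2 to 7 N
- bolt_front (a joint): travel in m of the 22 mm wide steel spring bolt at the magazine's -x end, y = 0: 0 = sprung out, tip 46 mm from the magazine's axis; 0.014 = pushed right back. Flat underside at z = 116 mm; upper face sloping outward up to z = 138 mm. A mould laid in rests on the slopes, underside at 125 mm; about 5 to 15 N pushes it past both bolts, which then jump out over its rim
- bolt_back (a joint): the same for the bolt at the +x end
- open_mould_1: open, tray-shaped cream-coloured mould, 66 (x) x 110 (y) x 35 (z) mm, 0.12 to 0.24 kg, lying cavity up on the bench; origin at the centre of its underside. Walls 8 mm at the rim, sides taper to 63 x 105 mm at the bottom, floor 8 mm thick. To be grasped across its 66 mm width, its long axis y goes along the magazine's x, either way round
- open_mould_2: a second mould just like open_mould_1; either may go in first
- solid_mould: bystander: solid cream-coloured mould block without a cavity, 124 x 63 x 32 mm, origin at the centre of its underside
Mind the look-alikes: they are no part of the job. What is shaped like the open_mould_2 but green is not meant.

How it is judged:
By the outcome, as a careful person would: the job done as asked, in the order asked, and still so for the second after the job is handed in, with the robot touching nothing.
It also fails if it takes over 70 s, if anything falls off the work surface, if the arm or the gripper's body presses on something with over 40 N, if the wrist force passes 120 N, or if a joint passes its speed limit or range.

## Working session

There is one attempt and no reset: what is moved stays moved. The work goes in short steps, each a Python script; the robot and the scene stay as the last script left them, time stands still between calls to the robot, and variables do not carry over. Pictures are saved under pics/ and viewed, about 8 in all and at most 12, crops included, and the job is handed in when it is done.

```bash
ls; mkdir -p pics; python3 - <<'E'
from rig import robot
import cv2,numpy as np
s=robot.get_state();print(s['time'],s['ee_pos'],s['tool_rot'],s['opening'],s['force'])
for n in("scene","top"):
    cv2.imwrite(f"pics/{n}0.png",robot.grab_frame(n)[:,:,::-1]);print(robot.camera_info(n))
E
```

```text
pics
0.0 [ 0.24369013 -0.57512675  0.22381174] [[ 9.20739307e-01  3.90177902e-01 -5.76768140e-04]
 [ 3.90178320e-01 -9.20738595e-01  1.14784614e-03]
 [-8.31884874e-05 -1.28190948e-03 -9.99999175e-01]] 0.09392293318604493 [-0.05799011 -0.11800624 -0.81964197]
{'fx': 398.6229782769134, 'fy': 398.6229782769134, 'cx': 275.8174947516879, 'cy': 211.76206133458612, 'rvec': array([ 0.86038952, -2.51797472,  1.07977185]), 'tvec': array([0.49151272, 0.24289501, 1.04747786])}
{'fx': 399.90996457270126, 'fy': 399.90996457270126, 'cx': 276.4718917235736, 'cy': 210.25064093557918, 'rvec': array([ 2.17149771, -2.21754427,  0.04675314]), 'tvec': array([0.12820625, 0.50448512, 1.33059456])}
```

View pics/top0.png

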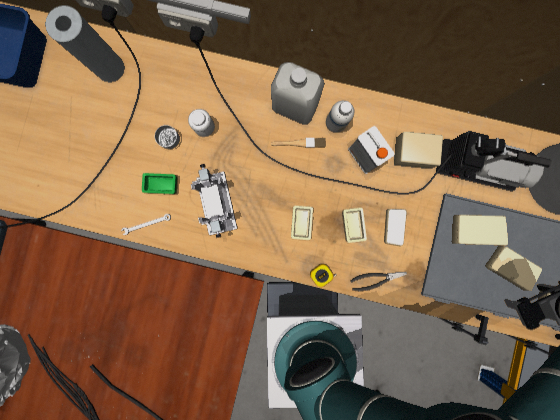

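View pics/scene0.png

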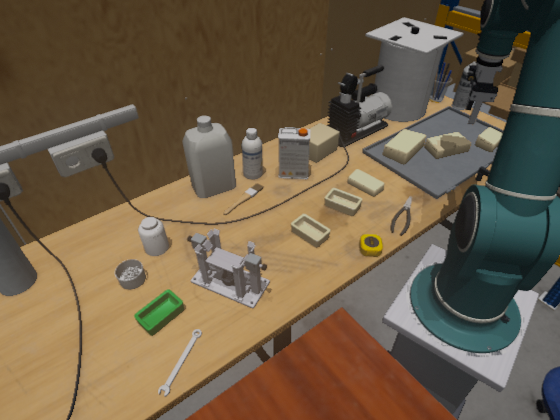

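The top view shows the following:
- Cream trays with a cavity at (302,223) and (355,225). These are the two open moulds.
- A solid block without a cavity at (396,227), the bystander.
- A green tray at (160,184), the look-alike, which is not meant.
- Other cream blocks at (420,150), (480,230) and (515,268), which are plain solids.
- The magazine at (214,200).

I'll confirm with an enlarged crop and measure at the same time.

```bash
cat > h.py <<'E'
import cv2,numpy as np
from rig import robot
def cam(n):
    c=robot.camera_info(n);R=cv2.Rodrigues(c['rvec'])[0]
    return c,R,np.array(c['tvec'])
def ray(n,uv,z):
    c,R,t=cam(n);uv=np.atleast_2d(uv).astype(float)
    d=np.c_[(uv[:,0]-c['cx'])/c['fx'],(uv[:,1]-c['cy'])/c['fy'],np.ones(len(uv))]@R
    o=-R.T@t;return o+d*((z-o[2])/d[:,2])[:,None]
def proj(n,p):
    c,R,t=cam(n);K=np.array([[c['fx'],0,c['cx']],[0,c['fy'],c['cy']],[0,0,1]])
    q=(np.atleast_2d(p)@R.T+t)@K.T;return q[:,:2]/q[:,2:]
def rect(pts):
    """min-area rect in world xy: centre, long side, short side, angle of long axis"""
    (c,(w,h),a)=cv2.minAreaRect((pts[:,:2]*1000).astype(np.float32))
    if w<h:w,h,a=h,w,a+90
    return np.array(c)/1000,w,h,(a+90)%180-90
E
python3 - <<'E'
from h import *
im=cv2.imread('pics/top0.png')
hsv=cv2.cvtColor(im,cv2.COLOR_BGR2HSV)
for p in[(302,206),(293,223),(302,223),(355,209),(396,227),(280,223),(330,225)]:print(p,hsv[p[1],p[0]])
m=cv2.inRange(hsv,(15,15,150),(40,95,255))
cs,_=cv2.findContours(m,cv2.RETR_EXTERNAL,cv2.CHAIN_APPROX_NONE)
for c in cs:
    if cv2.contourArea(c)>250:
        b=cv2.boundingRect(c);print(b,*rect(ray('top',c[:,0],.035)))
def crop(n,src,x,y,w,h,k):
    o=cv2.resize(src[y:y+h,x:x+w],None,fx=k,fy=k,interpolation=cv2.INTER_CUBIC);return o
a=crop('t',im,185,150,75,100,5.);b=crop('t',im,280,195,135,60,3)
out=np.zeros((500,790,3),np.uint8);out[:500,:375]=a;out[:180,380:785]=b
cv2.imwrite('pics/c1.png',out)
s=cv2.imread('pics/scene0.png');cv2.imwrite('pics/c2.png',crop('s',s,180,220,100,90,6.5))
E
```

```text
(302, 206) [ 22  71 215]
(293, 223) [ 28  56 220]
(302, 223) [ 28  32 221]
(355, 209) [ 29  50 220]
(396, 227) [ 15   2 220]
(280, 223) [ 16 128 219]
(330, 225) [ 15 138 165]
(492, 247, 32, 24) [ 0.3378414  -0.62627527] 107.71617126464844 56.54997634887695 -66.71403312683105
(458, 215, 50, 31) [ 0.42800699 -0.55804175] 160.4539031982422 95.74870300292969 86.77063751220703
(343, 207, 24, 36) [ 0.45317209 -0.13910985] 112.5243911743164 66.406982421875 5.939505577087402
(291, 206, 22, 34) [0.46468103 0.03551114] 110.73857879638672 66.7283935546875 -5.695281982421875
(401, 132, 42, 33) [ 0.70301862 -0.36737805] 131.7914276123047 100.79618835449219 82.9775161743164
```

View pics/c1.png

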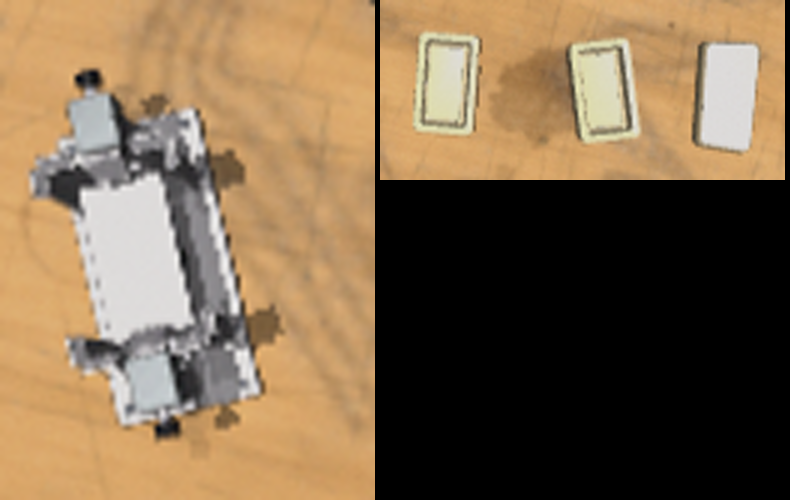

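View pics/c2.png

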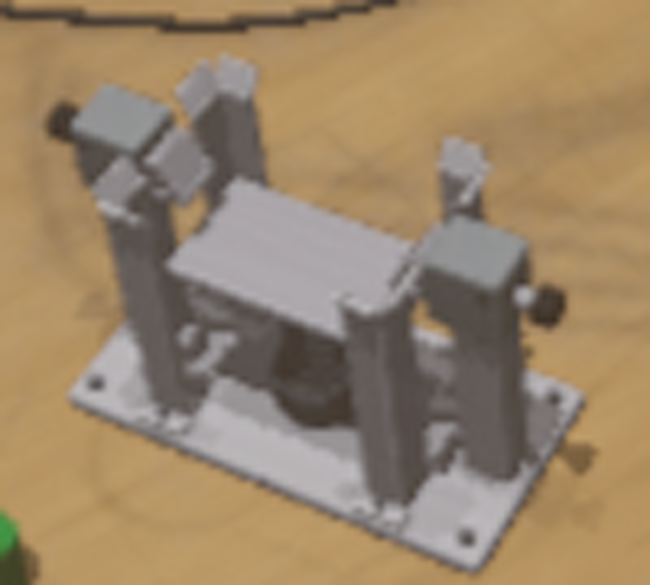

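The crops confirm two cream trays with cavities. Top-view centres are about (302,223) and (355,225), and the measured sizes, 111–112 x 66 mm, fit. The white solid lies at (396,227). The magazine is empty, with bluish housing tops near top-view pixels (204,174) and (215,226). Next I'll measure the magazine from the housing tops in both views.

```bash
python3 - <<'E'
from h import *
C={}
for n,(x,y,w,h) in{'top':(185,150,75,100),'scene':(180,220,100,90)}.items():
    im=cv2.imread(f'pics/{n}0.png').astype(int)
    b,g,r=[im[:,:,i] for i in range(3)]
    m=((g-r>=5)&(b>110)&(g<235)).astype(np.uint8);k=np.zeros_like(m);k[y:y+h,x:x+w]=m[y:y+h,x:x+w]
    N,L,S,c=cv2.connectedComponentsWithStats(k)
    c=[(S[i,4],c[i]) for i in range(1,N) if S[i,4]>25];print(n,c)
    for a,q in c:print(ray(n,q,.145))
    C[n]=[q for a,q in c]
# base plate corners
print('base top',ray('top',[(225,172),(237.4,228.4),(209.4,235.4)],.008))
s=np.array([(68,395),(480,568),(582,395)])/6.5+(180,220)
print('base scene',ray('scene',s,.008))
# platform, top view
im=cv2.imread('pics/top0.png');m=cv2.inRange(im,(222,222,222),(255,255,255));k=np.zeros_like(m);k[180:222,198:226]=m[180:222,198:226]
N,L,S,c=cv2.connectedComponentsWithStats(k);i=1+S[1:,4].argmax();print(S[i],ray('top',c[i],.096))
ys,xs=np.where(L==i);print(rect(ray('top',np.c_[xs,ys],.096)))
E
```

```text
top [(np.int32(70), array([203.45714286, 174.44285714])), (np.int32(72), array([215.15277778, 226.02777778]))]
[[0.61445112 0.33680239 0.145     ]]
[[0.45687891 0.30331174 0.145     ]]
scene []
base top [[0.64064829 0.28923103 0.008     ]
 [0.44894117 0.25029887 0.008     ]
 [0.42739526 0.34486381 0.008     ]]
base scene [[0.62050151 0.3881552  0.008     ]
 [0.42572314 0.34637282 0.008     ]
 [0.44668148 0.25477348 0.008     ]]Traceback (most recent call last):
  File "<stdin>", line 17, in <module>
ValueError: attempt to get argmax of an empty sequence
```

Magazine centre estimates:

| Source | Centre (x, y) | Yaw |
|---|---|---|
| Housing tops | (0.536, 0.320) | 12.0° |
| Base plate, top view | (0.534, 0.317) | 11.5° |
| Base plate, scene view | (0.534, 0.3215) | 12.1° |

They agree to about 3 mm. I'll use (0.535, 0.320) and 12.0°. Now I'll pick the first mould and carry it over the mouth.

```bash
cat >> h.py <<'E'
MAG=np.array([.535,.320]);YAW=12.0;H=.022   # H: TCP above mould underside
M={1:((.4647,.0355),-5.7),2:((.4532,-.1391),5.9)}
def rot(deg):
    a=np.radians(deg);c,s=np.cos(a),np.sin(a)
    return np.array([[c,s,0],[s,-c,0],[0,0,-1.]])
def st(tag):
    s=robot.get_state();print(tag,round(s['time'],2),np.round(s['ee_pos'],4),'F',np.round(s['force'],1),'op',round(s['opening'],4),flush=True)
def pick(k):
    (x,y),a=M[k]
    robot.move_ptp([x,y,.12],rot(a));st('above')
    print(robot.move_linear([x,y,H],.1,threshold=15));st('down')
    robot.gripper_to(.05);st('grip')
    robot.move_linear([x,y,.25],.2);st('lift')
    robot.move_ptp([*MAG,.25],rot(YAW));st('over')
def shot(n,name,box=None,k=1):
    im=robot.grab_frame(n)[:,:,::-1]
    if box:x,y,w,h=box;im=im[y:y+h,x:x+w]
    cv2.imwrite(f'pics/{name}.png',cv2.resize(im,None,fx=k,fy=k,interpolation=cv2.INTER_CUBIC))
E
python3 - <<'E'
from h import *
pick(1)
robot.move_linear([*MAG,.150+H],.15);st('mouth')
shot('scene','m1',(150,150,160,160),4);shot('top','m1t')
E
```

```text
above 2.44 [0.4649 0.0349 0.1201] F [ 0.1  0.4 -0.5] op 0.0942
False
down 3.58 [0.4651 0.0356 0.0225] F [-0.5 -1.4  0.3] op 0.0942
grip 4.13 [0.4648 0.0354 0.0221] F [-2.3 -0.6  4.3] op 0.0653
lift 5.42 [0.4642 0.0355 0.2491] F [-0.1 -0.2 -2.4] op 0.0652
over 6.55 [0.5355 0.3183 0.2498] F [-0.  -0.5 -2.2] op 0.0654
mouth 7.22 [0.5354 0.32   0.1729] F [-0.1  1.5 -1.9] op 0.0656
```

View pics/m1.png

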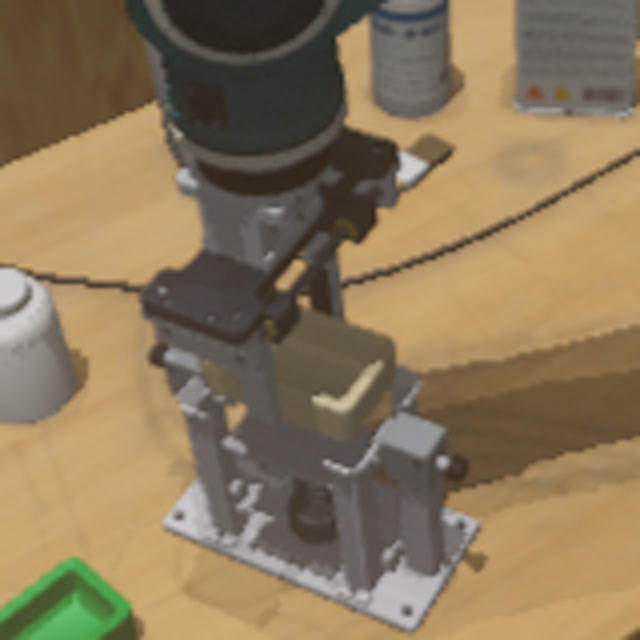

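The tray is held level just above the mouth, lying lengthwise between the guides (tray at crop (310,375), near housing at (410,440)). I'll lower it in steps and watch the lateral forces.

```bash
python3 - <<'E'
from h import *
for u in(.136,.128,.122):
    r=robot.move_linear([*MAG,u+H],.06,threshold=25);st(f'{u} {r}')
    f=robot.get_state()['force']
    if r or np.hypot(f[0],f[1])>15:break
E
```

```text
0.136 False 7.7 [0.5348 0.3199 0.1576] F [ 0.3  0.6 -2. ] op 0.0658
0.128 False 7.98 [0.535  0.32   0.1497] F [ 0.3  0.7 -2.1] op 0.0655
0.122 False 8.23 [0.5349 0.3199 0.1437] F [ 1.8  0.7 -2.1] op 0.0656
```

```bash
python3 - <<'E'
from h import *
for u in(.116,.110,.104,.098,.092,.086,.081,.076):
    r=robot.move_linear([*MAG,u+H],.05,threshold=40);st(f'{u} {r}')
    f=robot.get_state()['force']
    if r or np.hypot(f[0],f[1])>20:break
shot('scene','m2',(150,150,160,160),4)
E
```

```text
0.116 False 8.5 [0.5347 0.3199 0.1376] F [ 1.1  0.8 -4.1] op 0.0651
0.11 False 8.77 [0.5347 0.3198 0.1315] F [ 1.1 -0.6 -3.7] op 0.0654
0.104 False 9.03 [0.5348 0.3199 0.1255] F [ 0.3 -0.4 -4.1] op 0.0654
0.098 False 9.3 [0.5348 0.3199 0.1195] F [-0.1 -0.4 -4.1] op 0.0653
0.092 False 9.57 [0.535  0.32   0.1138] F [ 1.2  1.1 -1.4] op 0.0657
0.086 False 9.83 [0.535  0.32   0.1077] F [1.2 0.4 0. ] op 0.0655
0.081 False 10.08 [0.5348 0.3199 0.1028] F [ 0.2 -0.3  1.8] op 0.0657
0.076 False 10.33 [0.5349 0.3199 0.0978] F [-0.  -0.8  2. ] op 0.0657
```

View pics/m2.png

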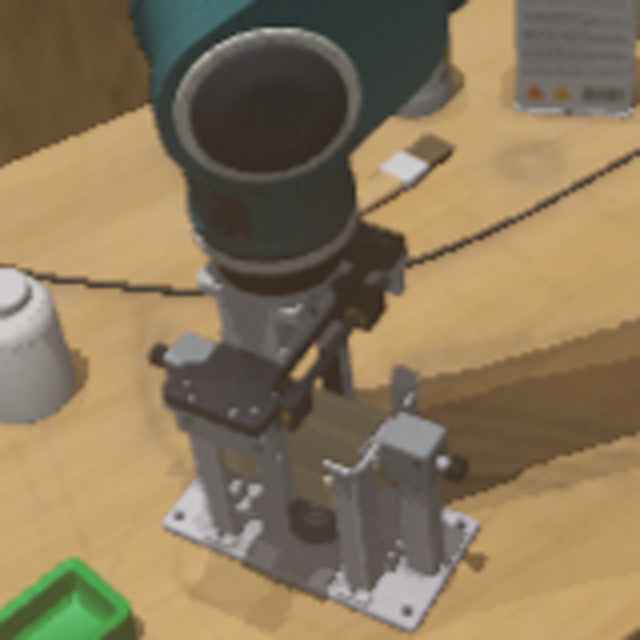

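The mould is down between the guides. To test the snap, I'll raise it gently: it should meet the bolts at an underside height of about 81 mm.

```bash
python3 - <<'E'
from h import *
robot.move_linear([*MAG,.0745+H],.03);st('deep')
for u in(.079,.081,.083,.085):
    r=robot.move_linear([*MAG,u+H],.03,threshold=8);st(f'{u} {r}')
    if r or robot.get_state()['force'][2]<-8:break
E
```

```text
deep 10.63 [0.535  0.32   0.0965] F [ 0.7 -1.   2.7] op 0.0656
0.079 False 10.93 [0.5351 0.3201 0.1013] F [-0.1  0.1  2.1] op 0.065
0.081 False 11.18 [0.535  0.32   0.1029] F [-0.2  0.2  0.8] op 0.0655
0.083 False 11.43 [0.5346 0.3198 0.1037] F [  5.1   4.3 -18.9] op 0.0654
```

A pull of −19 N at 82 mm shows that the bolts hold it. I'll release and go up.

```bash
python3 - <<'E'
from h import *
robot.move_linear([*MAG,.0805+H],.03);st('back')
robot.gripper_to(.094);st('open')
r=robot.move_linear([*MAG,.25],.12,threshold=15);st(f'up {r}')
(x,y),a=M[2]
robot.move_ptp([x,y,.2],rot(a));st('away')
shot('top','t3',(185,150,180,100),4);shot('scene','s3',(180,200,110,100),5)
a=cv2.imread('pics/t3.png');b=cv2.imread('pics/s3.png')
cv2.imwrite('pics/j3.png',np.hstack([a[:400,:300],cv2.resize(b,(440,400))]))
E
```

```text
back 11.68 [0.5348 0.3199 0.1026] F [-1.4 -1.4  1.4] op 0.0655
open 12.32 [0.535  0.32   0.1025] F [-0.4  0.2  0.5] op 0.0941
up False 13.7 [0.5348 0.3198 0.2493] F [-0.8 -0.4  0.4] op 0.0939
away 15.42 [ 0.4538 -0.1383  0.2002] F [ 0.3 -0.4 -1. ] op 0.0941
```

View pics/j3.png

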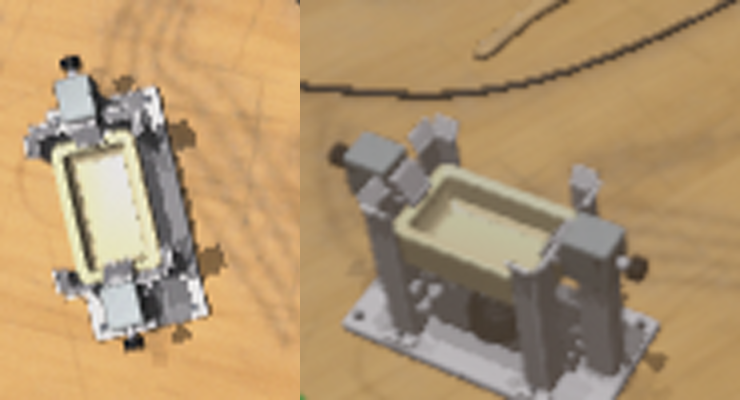

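Both bolts sit over the rim of the first mould at (88,135) and (118,270), and it is level. Now the second one, done the same way.

```bash
python3 - <<'E'
from h import *
pick(2)
robot.move_linear([*MAG,.150+H],.15);st('mouth')
for u in(.136,.128,.122,.116,.110,.104,.098,.092,.086,.081,.075):
    r=robot.move_linear([*MAG,u+H],.05,threshold=40);st(f'{u} {r}')
    f=robot.get_state()['force']
    if r or np.hypot(f[0],f[1])>20:break
E
```

```text
above 15.93 [ 0.4535 -0.1384  0.1204] F [ 0.3 -0.1  0.3] op 0.094
False
down 17.07 [ 0.4536 -0.1392  0.0225] F [-0.4 -0.3 -1. ] op 0.0938
grip 17.62 [ 0.4533 -0.1392  0.0221] F [-1.5 -0.1  3.5] op 0.0656
lift 18.92 [ 0.4527 -0.139   0.2491] F [-0.7  0.6 -2. ] op 0.0654
over 20.62 [0.5356 0.3188 0.2499] F [ 0.3 -0.5 -1.6] op 0.0654
mouth 21.29 [0.5353 0.3202 0.1728] F [ 0.6 -0.1 -1.5] op 0.0655
0.136 False 21.73 [0.5349 0.32   0.1579] F [-0.3  0.3 -2.4] op 0.0652
0.128 False 22.03 [0.535  0.32   0.1498] F [ 0.8 -0.1 -1.2] op 0.0653
0.122 False 22.3 [0.5349 0.3199 0.1437] F [ 0.7  0.4 -1.6] op 0.0656
0.116 False 22.57 [0.535  0.3203 0.138 ] F [0.2 0.7 3. ] op 0.0653
0.11 False 22.83 [0.535  0.32   0.1319] F [ 1.3 -0.2  1. ] op 0.0652
0.104 False 23.1 [0.5348 0.3199 0.1258] F [0.7 0.6 0.5] op 0.0653
0.098 False 23.37 [0.5349 0.3199 0.1199] F [-1.   0.4  0.2] op 0.0654
0.092 False 23.63 [0.535  0.32   0.1141] F [-0.9 -0.5  2. ] op 0.0655
0.086 False 23.9 [0.5349 0.3201 0.1081] F [-0.6 -0.1  2.2] op 0.0654
0.081 False 24.15 [0.535  0.32   0.1029] F [ 1.8  3.2 -5. ] op 0.0656
0.075 False 24.42 [0.5351 0.3201 0.0972] F [-1.2 -0.5  5.4] op 0.0655
```

```bash
python3 - <<'E'
from h import *
robot.move_linear([*MAG,.0745+H],.03);st('deep')
for u in(.079,.081,.083,.085):
    r=robot.move_linear([*MAG,u+H],.03,threshold=8);st(f'{u} {r}')
    if robot.get_state()['force'][2]<-8:break
E
```

```text
deep 24.67 [0.5351 0.32   0.0969] F [ 0.8 -0.4  6.3] op 0.0653
0.079 False 24.97 [0.5351 0.32   0.1016] F [-0.7  0.1  4.5] op 0.0656
0.081 False 25.22 [0.535  0.3199 0.1028] F [ 1.7  1.9 -2.9] op 0.0654
0.083 False 25.47 [0.5346 0.3197 0.1037] F [  5.2   8.1 -23.2] op 0.0657
```

The bolts hold against the pull again. I'll release, retreat clear and check.

```bash
python3 - <<'E'
from h import *
robot.move_linear([*MAG,.0805+H],.03);st('back')
robot.gripper_to(.094);st('open')
r=robot.move_linear([*MAG,.25],.12,threshold=15);st(f'up {r}')
robot.move_ptp([.4532,-.1391,.25],rot(5.9));robot.pause(.5);st('away')
shot('top','t4',(185,150,180,100),4);shot('scene','s4',(180,200,110,100),5)
a=cv2.imread('pics/t4.png');b=cv2.imread('pics/s4.png')
cv2.imwrite('pics/j4.png',np.hstack([a[:400,:300],cv2.resize(b,(440,400))]))
E
```

```text
back 25.72 [0.5348 0.3199 0.1027] F [-2.  -3.   4.4] op 0.0655
open 26.35 [0.535  0.32   0.1025] F [ 0.1 -0.7  0.6] op 0.094
up False 27.73 [0.5348 0.3198 0.2493] F [-0.  -0.1 -0.2] op 0.094
away 29.94 [ 0.4532 -0.139   0.25  ] F [-0.2 -0.   0.3] op 0.0941
```

View pics/j4.png

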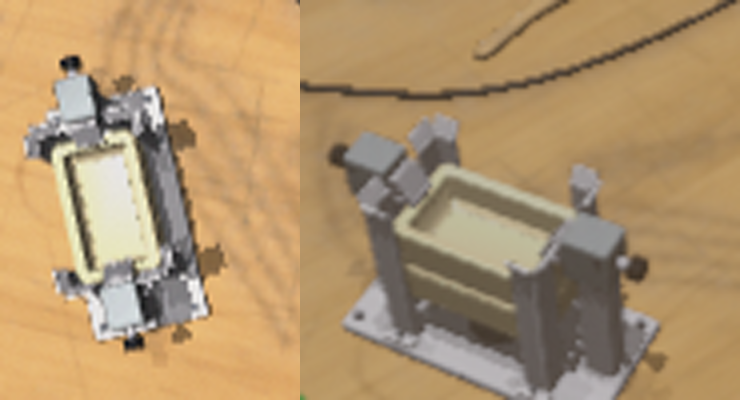

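Both moulds are stacked level in the magazine, and the bolts are out over the upper rim at (88,135) and (118,270).

```bash
python3 -c "
from rig import robot
robot.sign_off()"
```

```text
the job is handed in; nothing more can be done
```

I loaded both open moulds into the spring magazine, one after the other, and handed the job in at about 30 s of the 70 s allowed. I pushed each one about 6 mm below the seat, gave it a short pull upward, and let it go. The bolts held on those pulls, at −19 N for the first mould and −23 N for the second, with the undersides at about 82 mm.

The last pictures show the two moulds stacked level, with both bolts out over the upper rim. The arm was clear and the tool force was near zero. I never touched the solid mould or the green tray.

- **Magazine position:** the separate estimates of its centre differed by up to about 3 mm. Even so, the forces going in stayed low.
- **Bolt force:** I never saw the stated 5 to 15 N needed to push past the bolts. I only read forces at stops between steps, so I relied on the pull tests and pictures.

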